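Park the saucer in its bay through the narrow gap

TASK

Put the saucer away: with the fingertips, slide it along the shelf, in through the narrow gap between the two birch posts and on until it rests against the back rail of its bay. It must stay flat on the shelf the whole way, never lifted or tipped, and the other things on the shelf must be left where they are. Then take the hand away.

Things in the scene. Friction and masses are not known exactly. Their poses are not given: they have to be found in the camera images.
- saucer: round ceramic saucer with upright rim, 118 mm across, 22 mm high, 0.2 kg, loose on the liner (liner top z = 0.004). Origin: centre of underside, z up. Foot 92 mm across, flaring to 118 mm at 10 mm height, then upright to the rim. Open on top: wall 5 mm, inner floor 5 mm above the origin, upper half of the hollow 108 mm across, so shut fingertips can also push its rim from inside
- bay: fixed birch saucer bay, open at top and front. Origin: at liner height, midway between its two round posts (36 mm diameter, 40 mm high, centred at y = +80 and -80 mm: gap 124 mm). x axis: the way in, from gap to back rail; z up. Behind the posts: side rails 30 mm high, 12 thick, inner faces at y = +70 and -70 mm, from x = 22 to 158 mm, and the back rail
- bay_back (a point): middle of the front face of the bay's back rail (30 mm high), at liner height, 150 mm from the bay origin along its x; the saucer rests against the rail with its origin 59 mm before this point
- mate: bystander: grey enamel mate (gourd-shaped cup), 74 mm across, 80 mm high, open on top; origin: centre of underside
- bombilla: bystander: polished metal drinking straw lying on the liner, 200 mm long, 12 mm high; origin under its middle, x axis along it
- yerbera: bystander: clear acrylic canister with metal twist cap, 90 mm across, 164 mm high; origin: centre of underside
- sugar: bystander: white jar with metal lid, 66 mm across, 85 mm high; origin: centre of underside
- cup: bystander: small white cup, 66 mm across, 60 mm high; origin: centre of underside
- teaspoon: bystander: metal teaspoon lying on the liner, 140 mm long; origin under its middle, x axis along it
Things that resemble listed ones, but are neither listed nor needed, are in the scene too. Of the things like the saucer, leave any that is orange; of the rest the smaller one is meant.

How it is judged (in metres and radians):
On the way:
1. the saucer, flat on the shelf, is centred in the gap between the two posts (x of saucer in the frame of bay between -0.02 and 0.03 m and y of saucer in the frame of bay between -0.008 and 0.008 m and height (world z) of saucer below 0.012 m), for 0.05 s.
At the end, for the whole second after the job is handed in: the saucer lies flat and still in the bay behind the posts, within 9 mm of touching the back rail (x of saucer in the frame of bay between 0.082 and 0.097 m and y of saucer in the frame of bay between -0.016 and 0.016 m and angle between saucer's own z axis and vertical below 0.06 rad and height (world z) of saucer below 0.008 m and linear speed of saucer below 0.01 m/s).
It fails at once if the saucer is lifted off the shelf (over 10 mm) (height (world z) of saucer above 0.014 m).
It fails at once if the saucer is tipped by more than 14 degrees (angle between saucer's own z axis and vertical above 0.25 rad).
It fails at once if a bystander (the mate, the bombilla, the yerbera, the sugar jar, the cup, the teaspoon) is moved by more than 25 mm (distance of any of mate, bombilla, yerbera, sugar, cup, teaspoon from where it was at the start of the episode above 0.025 m).
It also fails if it takes over 54 s, if anything falls off the work surface, if the arm or the gripper's body presses on something with over 40 N, if the wrist force passes 120 N, or if a joint passes its speed limit or range.

ROBOT

A 7-joint arm with a two-finger parallel gripper is mounted at the origin on the work surface. World frame = base frame: x ahead of the robot, y to its left, z up, the work surface at z = 0. Lengths are in mm, angles in rad, forces in N, time in s.
With the tool pointing down it reaches from about 400 to 875 mm from the base axis. Payload 4.4 kg.
Tool frame: the origin (TCP) lies at the very end of the fingers, on their centre line; the grasp point (between the pads) lies 19 mm behind it; z points along the fingers, y is the direction in which the jaws open and shut (so a half turn about z gives the same grasp; the last joint's range is limited). The gripper opens to 85 mm and grips with 20 to 120 N. Pads are 22 mm wide; open, the fingers measure 114 mm over their backs; the gripper's body (76 mm by 85 mm) begins 54 mm behind the grasp point. The pads swing forward as they close: fully open they stand 13 mm farther back than shut.
Start: joints at [-1.316, 0.628, 0.038, 1.517, -0.027, 0.996, -0.02], TCP at [204.938, 616.862, 231.313] pointing down, gripper open.
Joint ranges: [-3.06, 3.06], [-0.37, 2.12], [-1.25, 1.32], [0.18, 2.47], [-1.1, 4.24], [0.23, 1.98], [-2.94, 2.94]. Speed limits (rad/s): [2.57, 2.57, 3.14, 3.14, 3.14, 3.14, 3.14].

INTERFACE

Orientations are given as [roll, pitch, yaw] about the fixed x, y, z axes, in that order (R = Rz(yaw) Ry(pitch) Rx(roll)).
In Python, from cell import ctrl gives the robot as it stands. The module is installed in compiled form; this text tells all that it offers.
- The arm moves only by the shell command python3 -m jog 'ROWS'. ROWS is text: rows parted by semicolons, each of 7 numbers parted by spaces: the shift along the tool's x, y, z in mm, then the turn, a rotation vector about the tool's x, y, z in degrees, then the opening, from -1 (shut) to 1 (fully open). In form: x y z wx wy wz claw; .... A call has 1 to 8 rows; each row is the pose to reach, as a shift and turn from the pose commanded when the call began, along the tool's axes at that moment; what a row does not reach only later rows make up. A row lasts 1/8 s, in which the tool goes at most 62.5 mm and 10.7 degrees, less where a joint would pass 70% of its speed; a pose out of reach is approached as far as the arm can. A call with a gripper value outside its range is refused whole. The fingers move at their own pace and stop on an object; the grip force is fixed at half the most. Time passes only in rows, so rows that repeat a pose let the fingers close. It gives the time, the measured TCP pose, the force and the opening at its end, in the units of the state.
- ctrl.read_state(): the state, without advancing time (a new reading comes with each control period).
- ctrl.get_image(name): name is "scene" or "top"; returns a dict with "image" (400x640x3 uint8, red, green, blue), "z_map" (400x640 float32, mm along the optical axis (not along the pixel's ray), 0 where there is no reading), "vertical_fov" (degrees; the focal length in pixels is half the picture's height over the tangent of half this angle, whatever the lens; pixels are square), "cx", "cy" (the principal point, pixels), "k1" (the pictures are not rectified: a ray, as slopes to the right and down, at radius r is drawn at 1 + k1 r^2 times it, then the intrinsics apply), "extrinsics" (4x4, takes a point from world to camera coordinates). Camera axes: x right, y down, z forward; pixel columns grow to the right and rows downward; lengths in mm; the calibration is good to about 2 mm. A picture is of the moment at which its call begins.
- ctrl.finish_job(): hands the job in, once; it reports no verdict.
The state is a dict: "clock": time; "qpos": joint angles; "qd": joint speeds; "tau": joint torques, N m; "eef_pos": TCP position; "tool_rot": TCP orientation; "force": force on the tool from outside, world axes, zero at the start; "torque": the same for the moment, N m; "width": finger opening in mm.
Only numpy, scipy, OpenCV 4.12 (cv2) and the standard library are available. Lean on these libraries where they do the work, as an engineer would, in place of code of your own. Each camera call takes 0.05 s, during which the arm holds its last target.

## Working session

There is one attempt and no reset: what is moved stays moved. The work goes in short steps, Python scripts to look and compute and a shell command to move; the robot and the scene stay as the last step left them, time stands still between calls to the robot, and variables do not carry over. Pictures are saved under pics/ and viewed, and the job is handed in when it is done.

```bash
mkdir -p pics; python3 - <<'E'
from cell import ctrl
import cv2,numpy as np
s=ctrl.read_state()
print({k:np.round(v,3).tolist() for k,v in s.items()})
for n in("scene","top"):
    d=ctrl.get_image(n)
    cv2.imwrite(f"pics/{n}0.png",d["image"][:,:,::-1]); np.savez(f"{n}0.npz",**d)
    print(n,d["vertical_fov"],d["cx"],d["cy"],d["k1"],np.round(d["extrinsics"],3).tolist())
E
```

```text
{'clock': 0.0, 'qpos': [-1.316, 0.629, 0.038, 1.518, -0.027, 0.996, -0.02], 'qd': [-0.001, 0.001, -0.001, 0.001, -0.001, 0.0, -0.0], 'tau': [-0.0, -56.34, 1.226, -19.344, 0.011, 0.01, 0.0], 'eef_pos': [204.724, 616.242, 230.36], 'tool_rot': [-3.14, 0.0, 2.821], 'force': [-0.175, 0.679, -0.002], 'torque': [-0.055, 0.058, 0.032], 'width': 85.689}
scene 45.80429014151194 311.19463992678436 196.88052454380508 0.0052333087446236794 [[0.475, 0.88, -0.003, -87.815], [0.717, -0.388, -0.579, -388.158], [-0.511, 0.273, -0.815, 1792.803], [0.0, 0.0, 0.0, 1.0]]
top 53.293921494820374 314.2041815387135 195.5961667145568 0.008120696731869778 [[-0.024, -1.0, 0.004, -124.753], [-0.991, 0.023, -0.13, 461.028], [0.13, -0.007, -0.991, 1295.995], [0.0, 0.0, 0.0, 1.0]]
```

View pics/scene0.png

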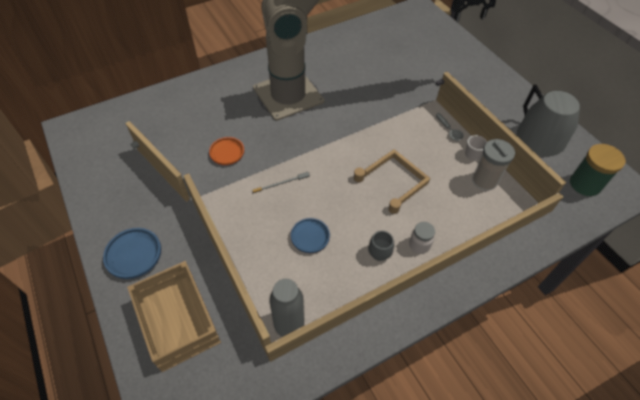

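View pics/top0.png

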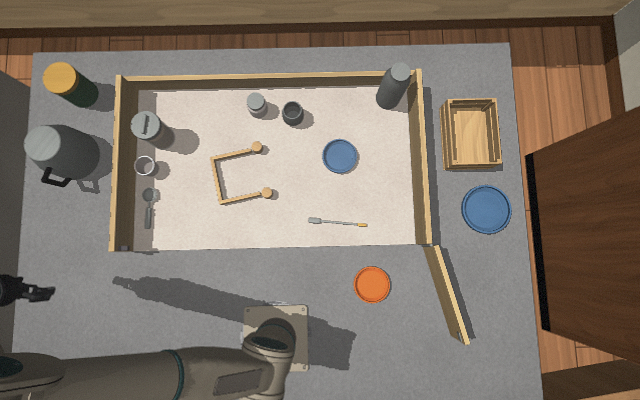

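Candidates, with pixels in the top view: the blue saucer on the liner (340,156), a larger blue one off the shelf (486,209), and an orange one (373,285). I'm ruling out the orange one and expect the smaller blue one to be the target. I'll check the sizes and an enlarged crop.

```bash
cat > h.py <<'E'
import numpy as np,cv2
def K(d):
    f=200/np.tan(np.radians(float(d["vertical_fov"]))/2)
    return np.array([[f,0,float(d["cx"])],[0,f,float(d["cy"])],[0,0,1]]),np.array([float(d["k1"]),0,0,0])
def ray(d,uv):
    k,D=K(d);E=np.array(d["extrinsics"],float)
    p=cv2.undistortPoints(np.array(uv,float).reshape(-1,1,2),k,D).reshape(-1,2)
    r=np.c_[p,np.ones(len(p))]@E[:3,:3]
    return -E[:3,:3].T@E[:3,3],r
def plane(d,uv,z):
    c,r=ray(d,uv);return c+r*((z-c[2])/r[:,2])[:,None]
def cloud(d,uv):
    c,r=ray(d,uv);uv=np.array(uv).astype(int);return c+r*d["z_map"][uv[:,1],uv[:,0]][:,None]
def proj(d,P):
    k,D=K(d);E=np.array(d["extrinsics"],float)
    return cv2.projectPoints(np.array(P,float).reshape(-1,1,3),cv2.Rodrigues(E[:3,:3])[0],E[:3,3],k,D)[0].reshape(-1,2)
def tri(d1,u1,d2,u2):
    a,r=ray(d1,[u1]);b,s=ray(d2,[u2]);r=r[0];s=s[0]
    t=np.linalg.lstsq(np.c_[r,-s],b-a,rcond=None)[0]
    p,q=a+r*t[0],b+s*t[1];return (p+q)/2,np.linalg.norm(p-q)
def blobs(d,lo,hi,amin):
    h=cv2.cvtColor(d["image"],cv2.COLOR_RGB2HSV);m=cv2.inRange(h,lo,hi)
    c=cv2.findContours(m,cv2.RETR_EXTERNAL,cv2.CHAIN_APPROX_NONE)[0]
    return [x for x in c if cv2.contourArea(x)>amin]
def circ(P):
    A=np.c_[2*P[:,:2],np.ones(len(P))];s=np.linalg.lstsq(A,(P[:,:2]**2).sum(1),rcond=None)[0]
    return s[:2],np.sqrt(s[2]+s[0]**2+s[1]**2)
E
python3 - <<'E'
from h import *
T=np.load("top0.npz");S=np.load("scene0.npz")
for n,d in(("top",T),("scene",S)):
    for c in blobs(d,(95,80,40),(125,255,255),200):
        e=cv2.fitEllipse(c);print(n,"blue",np.round(e[0],1),np.round(e[1],1),[ (z,np.round(circ(plane(d,c.reshape(-1,2),z))[0],1),round(circ(plane(d,c.reshape(-1,2),z))[1]*2,1)) for z in(4,26)])
    x=d["image"]
    print("liner z", np.round(np.median(cloud(d,[(300,150),(305,165),(370,180)] if n=="top" else [(260,240),(340,270),(270,220)]),0),1))
a=cv2.resize(T["image"][120:240,180:540],None,fx=2.2,fy=2.2,interpolation=cv2.INTER_CUBIC)
b=cv2.resize(S["image"][130:280,240:460],None,fx=3,fy=3,interpolation=cv2.INTER_CUBIC)
cv2.imwrite("pics/cropT.png",a[:,:,::-1]);cv2.imwrite("pics/cropS.png",b[:,:,::-1])
E
```

```text
top blue [486.  208.9] [47.1 49.6] [(4, array([ 403. , -715.5]), np.float64(163.6)), (26, array([ 401.1, -705.8]), np.float64(160.9))]
top blue [339.4 155.8] [32.  32.3] [(4, array([ 597.6, -226.2]), np.float64(110.9)), (26, array([ 592.5, -224.6]), np.float64(109.1))]
liner z [ 567.8 -106.9    4.1]
scene blue [131.7 253.2] [45.7 57.8] [(4, array([ 388. , -710.5]), np.float64(161.4)), (26, array([ 403.1, -707.9]), np.float64(158.5))]
scene blue [309.5 235.5] [31.6 35.8] [(4, array([ 585.7, -221.9]), np.float64(109.3)), (26, array([ 597.3, -228. ]), np.float64(107.4))]
liner z [ 528.6 -302.9    1.9]
```

View pics/cropT.png

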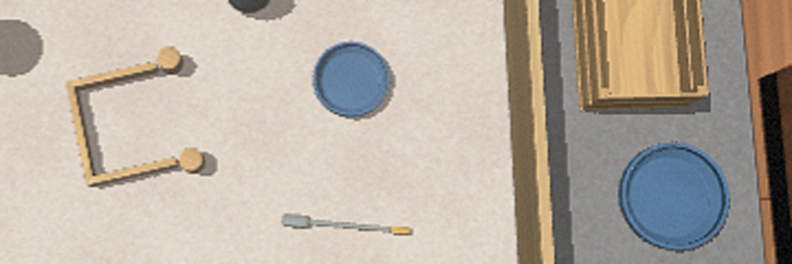

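View pics/cropS.png

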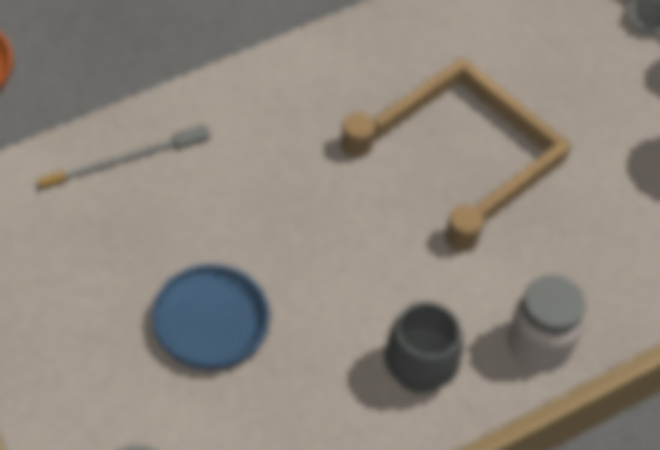

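The crops confirm it. The small blue saucer is about 115 mm across, against 163 mm for the other, and lies between the spoon and the mate. The post tops are near (257,146) and (266,192) in the top view. Next I'll measure the bay.

```bash
python3 - <<'E'
from h import *
T=np.load("top0.npz");S=np.load("scene0.npz")
def cl(d,box):
    x0,y0,x1,y1=box
    uv=np.stack(np.meshgrid(np.arange(x0,x1),np.arange(y0,y1)),-1).reshape(-1,2)
    return cloud(d,uv),uv
P={}
for n,d,bs in(("T",T,[(245,138,268,160),(254,183,280,202)]),("S",S,[(348,160,372,188),(382,190,408,218)])):
    for i,b in enumerate(bs):
        p,uv=cl(d,b); z=p[:,2]; print(n,i,"z pct",np.round(np.percentile(z,[50,90,97,99]),1))
        m=(z>37)&(z<52); q=p[m]; P[n,i]=q
        print("  n",m.sum(),"px",uv[m].mean(0),"mean",np.round(q.mean(0),1),"span",np.round(np.ptp(q[:,:2],axis=0),1),"ray-plane44",np.round(plane(d,[uv[m].mean(0)],44),1))
    a=[P[n,0].mean(0),P[n,1].mean(0)];print(n,"dist",np.linalg.norm(a[0][:2]-a[1][:2]))
# wood mask colours
for n,d,b in(("T",T,(205,135,285,210)),("S",S,(345,140,440,220))):
    p,uv=cl(d,b);h=cv2.cvtColor(d["image"],cv2.COLOR_RGB2HSV)[uv[:,1],uv[:,0]]
    m=(h[:,1]>85);
    img=np.zeros((400,640),np.uint8);img[uv[m,1],uv[m,0]]=255
    r=m&(p[:,2]>24)&(p[:,2]<40); print(n,"rail pts",r.sum(),np.round(np.percentile(p[r,2],[5,50,95]),1))
    np.save(f"rail{n}.npy",p[r])
    cv2.imwrite(f"pics/mask{n}.png",cv2.resize(img[b[1]:b[3],b[0]:b[2]],None,fx=6,fy=6,interpolation=0))
E
```

```text
T 0 z pct [ 6.2 43.8 46.8 48.2]
  n 90 px [256.46666667 146.15555556] mean [627.4  53.4  44. ] span [34.5 44.7] ray-plane44 [[627.5  53.4  44. ]]
T 1 z pct [ 6.2 44.2 47.5 49.2]
  n 92 px [266.63043478 192.14130435] mean [471.3  20.8  44.2] span [33.9 52.8] ray-plane44 [[471.3  20.8  44. ]]
T dist 159.5207309246164
S 0 z pct [ 5.6 41.1 46.  48.5]
  n 93 px [359.77419355 171.21505376] mean [473.2  22.1  43.2] span [36.4 70.3] ray-plane44 [[473.7  21.6  44. ]]
S 1 z pct [ 5.6 41.7 45.6 48.7]
  n 102 px [395.6372549  202.35294118] mean [629.3  54.5  43.2] span [35.2 67.8] ray-plane44 [[629.7  54.   44. ]]
S dist 159.412276896982
T rail pts 411 [29.6 34.6 38.4]
S rail pts 459 [25.1 32.3 38. ]
```

```bash
cat > g.py <<'E'
from h import *
from cell import ctrl
from scipy.spatial.transform import Rotation as Ro
O=np.array([550.3,37.7]);a=np.array([-.204,.979])
B=np.array([a,[-a[1],a[0]]])   # rows: bay x, bay y
def tobay(p): return B@(np.array(p)[:2]-O)
def toworld(b): return O+B.T@np.array(b)
def delta(target,cur=None):
    s=ctrl.read_state();R=Ro.from_euler("xyz",s["tool_rot"]).as_matrix()
    c=np.array(s["eef_pos"]) if cur is None else np.array(cur)
    d=R.T@(np.array(target)-c)
    # turn to bay: tool x = bay x
    Rt=np.c_[[*B[0],0],np.cross([0,0,-1.],[*B[0],0]),[0,0,-1]]
    return np.round(d,1),np.round(np.degrees(Ro.from_matrix(R.T@Rt).as_rotvec()),2)
E
python3 - <<'E'
from g import *
print(delta([470,200,231],[204.938,616.862,231.313]),tobay([594,-225]))
# rail check
for n in "TS":
    p=np.load(f"rail{n}.npy");b=(p[:,:2]-O)@B.T
    print(n,"back",np.round(np.percentile(b[(abs(b[:,1])<55),0],[5,50,95]),1))
    for s in(1,-1):
        m=(b[:,1]*s>55)&(b[:,0]>30)&(b[:,0]<145);q=b[m];print(s,np.median(q[:,1]),np.degrees(np.polyfit(q[:,0],q[:,1],1)[0]))
E
```

```text
(array([-383. , -312. ,    0.9]), array([-9.000e-02,  5.000e-02,  5.985e+01])) [-266.0981   10.8085]
T back [150.8 155.3 160.3]
1 76.65853608902987 -0.0029067803890088523
-1 -74.96929236248923 -0.0327509791318865
S back [148.2 151.5 157.9]
1 72.63573209639475 0.3459501704067213
-1 -78.77231494767159 0.6816448090769651
```

```bash
python3 -m jog '-47 -39 0 0 0 7.5 -1; -95 -78 0 0 0 15 -1; -143 -117 0 0 0 22.5 -1; -191 -156 0 0 0 30 -1; -239 -195 0 0 0 37.5 -1; -287 -234 0 0 0 45 -1; -335 -273 0 0 0 52.5 -1; -383 -312 0 0 0 60 -1'
python3 -c "
from g import *
s=ctrl.read_state();print(s['eef_pos'],s['tool_rot'],s['qpos'],s['width'])
print(delta([594,-225,120]),delta([594,-225,120],[470,200,231]))"
```

```text
clock: 1.1
eef_pos: [470.7, 198.4, 231.2]
tool_rot: [-3.142, -0.0, 1.77]
force: [1.2, 0.9, 0.8]
width: -0.1
[470.66281563 198.35075211 231.21523907] [-3.14150839e+00 -2.04636040e-04  1.76964974e+00] [-0.69785157  0.44956099  0.34950426  1.9077878  -0.20548858  0.81883592
 -0.04039765] -0.1414628215001014
(array([-439.4,   37.3,  111.1]), array([-0.  , -0.01, -0.38])) (array([-441.1,   37.6,  110.9]), array([-0.  , -0.01, -0.38]))
```

```bash
python3 -m jog '-55 5 0 0 0 -0.4 -1; -110 10 15 0 0 -0.4 -1; -165 15 30 0 0 -0.4 -1; -220 20 45 0 0 -0.4 -1; -275 25 60 0 0 -0.4 -1; -330 30 80 0 0 -0.4 -1; -385 34 95 0 0 -0.4 -1; -440 37.5 111 0 0 -0.4 -1'
python3 - <<'E'
from g import *
s=ctrl.read_state();print(s['eef_pos'],s['tool_rot'],s['qpos'])
for n in("scene","top"):
    d=ctrl.get_image(n);np.savez(n+"1.npz",**d);cv2.imwrite(f"pics/{n}1.png",d["image"][:,:,::-1])
    print(n,"tip px",proj(d,[s['eef_pos']]))
E
```

```text
clock: 2.1
eef_pos: [595.6, -224.9, 119.3]
tool_rot: [-3.141, -0.001, 1.781]
force: [1.7, -0.4, 0.0]
width: -0.1
[ 595.58064459 -224.90034173  119.30572249] [-3.14125552e+00 -6.70421487e-04  1.78075216e+00] [ 0.16170878  0.75537858  0.2625453   1.6605303  -0.26153087  0.76097851
  0.75644892]
scene tip px [[310.04474909 217.18103947]]
top tip px [[341.52268405 147.97319937]]
```

View pics/scene1.png

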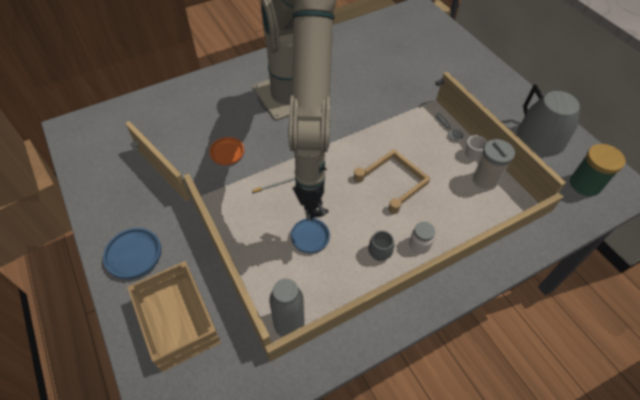

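View pics/top1.png

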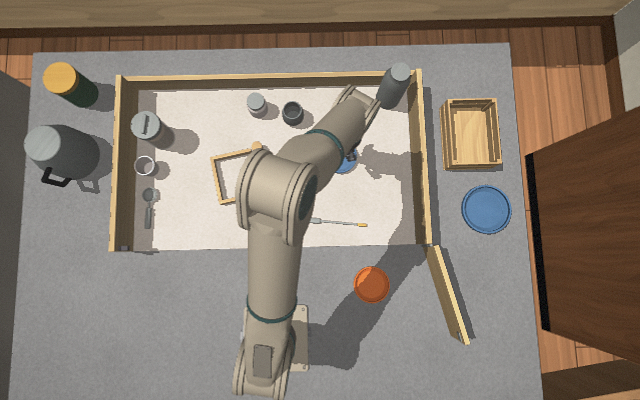

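The projected tip (310,217) in the scene view lands on the dark fingertips above the saucer. I'll descend inside the saucer.

```bash
python3 -m jog '0 0 25 0 0 0 -1; 0 0 50 0 0 0 -1; 0 0 70 0 0 0 -1; 0 0 85 0 0 0 -1; 0 0 94 0 0 0 -1; 0 0 99 0 0 0 -1; 0 0 103 0 0 0 -1; 0 0 103 0 0 0 -1'
python3 - <<'E'
from g import *
s=ctrl.read_state();print(s['eef_pos'],tobay(s['eef_pos']),s['force'])
d=ctrl.get_image("scene");cv2.imwrite("pics/s2.png",cv2.resize(d["image"][150:280,240:460],None,fx=3.5,fy=3.5,interpolation=cv2.INTER_CUBIC)[:,:,::-1])
E
```

```text
clock: 3.2
eef_pos: [595.5, -223.5, 17.4]
tool_rot: [3.141, 0.0, 1.781]
force: [-0.4, 0.2, 0.6]
width: 0.4
[ 595.45981327 -223.48303425   17.40538593] [-264.91079243    9.06988179] [-0.4096262   0.22200899  0.55968163]
```

View pics/s2.png

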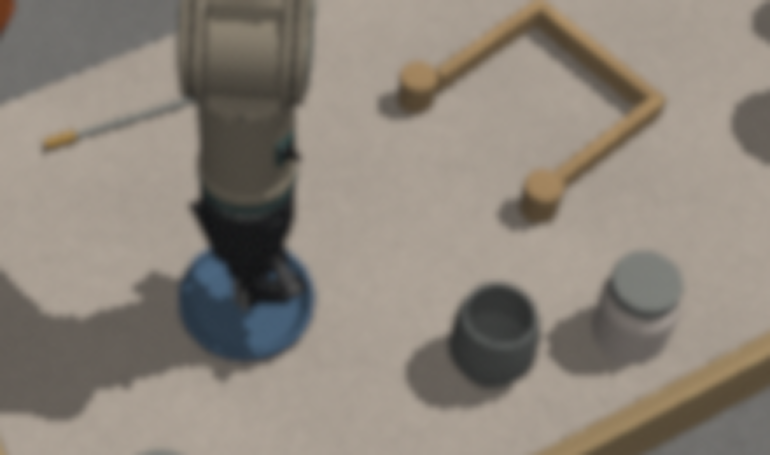

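```bash
python3 -m jog '14 0 0.5 0 0 0 -1; 28 0 0.5 0 0 0 -1; 38 0 0.5 0 0 0 -1; 48 1 0.5 0 0 0 -1; 60 3 0.5 0 0 0 -1; 72 5 0.5 0 0 0 -1; 84 7 0.5 0 0 0 -1; 96 9 0.5 0 0 0 -1'
python3 -m jog '12 0 0 0 0 0 -1; 24 0 0 0 0 0 -1; 36 0 0 0 0 0 -1; 48 0 0 0 0 0 -1; 60 0 0 0 0 0 -1; 72 0 0 0 0 0 -1; 80 0 0 0 0 0 -1; 80 0 0 0 0 0 -1'
python3 - <<'E'
from g import *
s=ctrl.read_state();print(s['eef_pos'],tobay(s['eef_pos']),s['force'])
for n in("scene","top"):
    d=ctrl.get_image(n)
    for c in blobs(d,(95,80,40),(125,255,255),150):
        e=cv2.fitEllipse(c);print(n,np.round(e[0],1),np.round(e[1],1),tobay(plane(d,[e[0]],22)[0]))
    cv2.imwrite(f"pics/{n}3.png",d["image"][:,:,::-1])
    if n=="scene":cv2.imwrite("pics/s3.png",cv2.resize(d["image"][130:280,240:460],None,fx=3.5,fy=3.5,interpolation=cv2.INTER_CUBIC)[:,:,::-1])
E
```

```text
clock: 4.25
eef_pos: [584.2, -126.9, 16.8]
tool_rot: [3.141, 0.0, 1.781]
force: [0.4, -0.8, -0.1]
width: -0.0
clock: 5.25
eef_pos: [567.2, -48.2, 16.7]
tool_rot: [-3.141, -0.001, 1.782]
force: [-0.4, 0.3, -0.4]
width: -0.0
[567.24884154 -48.19660604  16.69883884] [-87.55034099   0.92999177] [-0.36899442  0.34663611 -0.38166583]
scene [131.6 253.2] [45.7 57.8] [-701.54629398  296.99475064]
scene [346.3 214.2] [28.5 34.6] [-134.24683182   -5.71874788]
top [486.1 208.8] [47.  49.5] [-699.2490974  298.3197119]
top [303.1 157.7] [18.4 31.7] [-143.94816545  -10.1783391 ]
```

View pics/s3.png

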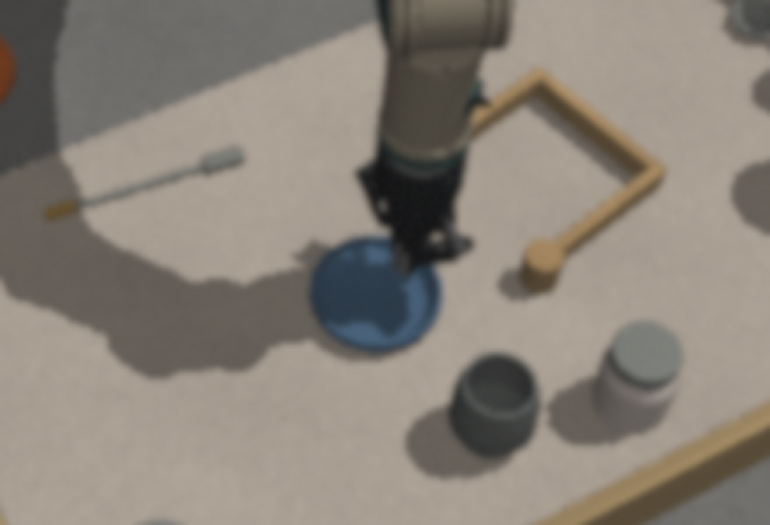

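View pics/top3.png

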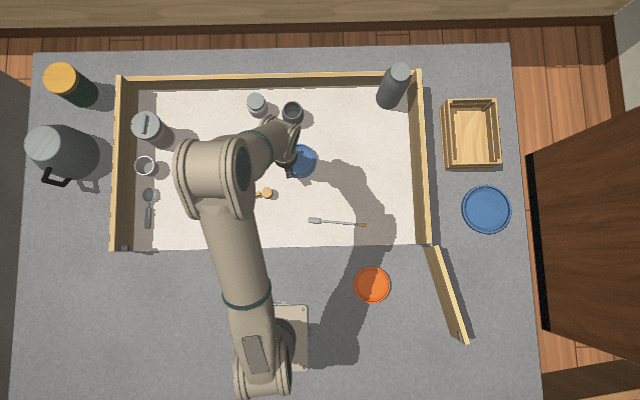

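The finger is at the front inner rim and the saucer is following. To get its lateral offset, I'll fit a circle to the unoccluded rear arc, using the same method on the first picture as calibration.

```bash
cat >> g.py <<'E'
from scipy.optimize import least_squares
Oc={"top":np.array([549.4,37.1]),"scene":np.array([551.7,37.8])}
def saucer(d,n,r=None,rear=10):
    out=[]
    for c in blobs(d,(95,80,40),(125,255,255),100):
        p=plane(d,c.reshape(-1,2),20)[:,:2]
        b=(p-Oc[n])@B.T
        if b[:,0].mean()<-450: continue
        if r is None: q,rr=circ(b);out.append((q,rr));continue
        x0=b.mean(0)
        for _ in range(3):
            m=b[:,0]<x0[0]+rear
            f=least_squares(lambda x:np.linalg.norm(b[m]-x,axis=1)-r,x0,loss="soft_l1");x0=f.x
        out.append((np.round(x0,1),m.sum(),round(float(np.abs(f.fun).mean()),2)))
    return out
E
python3 - <<'E'
from g import *
for n in("top","scene"):
    d=np.load(n+"0.npz");print(n,saucer(d,n),saucer(d,n,54.5,-5),saucer(d,n,54.5))
    d=ctrl.get_image(n)
    for rear in(-15,-5,5): print(saucer(d,n,54.5,rear))
    np.savez(n+"3.npz",**d)
E
```

```text
top [(array([-265.73274919,    9.92959398]), np.float64(54.79110889493631))] [(array([-266.2,    9. ]), np.int64(52), 1.81)] [(array([-266.1,    9.1]), np.int64(69), 2.09)]
[(array([-124.7,   -9.4]), np.int64(63), 4.65)]
[(array([-124.8,   -7. ]), np.int64(91), 8.01)]
[(array([-123.2,   -8.2]), np.int64(107), 9.78)]
scene [(array([-267.22881392,   12.32993456]), np.float64(53.960812028073654))] [(array([-266.4,   11.7]), np.int64(46), 0.73)] [(array([-266.4,   11.9]), np.int64(54), 0.72)]
[(array([-128.6,   -3.3]), np.int64(40), 0.89)]
[(array([-128.6,   -3.1]), np.int64(45), 0.89)]
[(array([-128.6,   -2.9]), np.int64(49), 0.89)]
```

```bash
python3 -m jog '6 -1 0 0 0 0 -1; 12 -2 0 0 0 0 -1; 18 -3 0 0 0 0 -1; 24 -3.5 0 0 0 0 -1; 30 -3.5 0 0 0 0 -1; 30 -3.5 0 0 0 0 -1'
python3 - <<'E'
from g import *
s=ctrl.read_state();print(s['eef_pos'],tobay(s['eef_pos']),s['force'])
for n in("top","scene"):
    d=ctrl.get_image(n)
    for rear in(-15,5): print(n,saucer(d,n,54.5,rear))
    np.savez(n+"4.npz",**d)
cv2.imwrite("pics/s4.png",cv2.resize(d["image"][130:280,240:460],None,fx=3.5,fy=3.5,interpolation=cv2.INTER_CUBIC)[:,:,::-1])
E
```

```text
clock: 6.2
eef_pos: [557.6, -19.7, 16.7]
tool_rot: [-3.141, -0.001, 1.782]
force: [0.1, -0.2, -0.4]
width: -0.3
[557.60997184 -19.73181814  16.73901479] [-57.71698421   4.55962847] [ 0.12395446 -0.23821245 -0.37004256]
top [(array([-89. , -18.5]), np.int64(67), 6.31)]
top [(array([-85.2, -17.1]), np.int64(114), 11.59)]
scene [(array([-99.6,  -2.5]), np.int64(38), 0.86)]
scene [(array([-99.7,  -1.9]), np.int64(48), 0.94)]
```

View pics/s4.png

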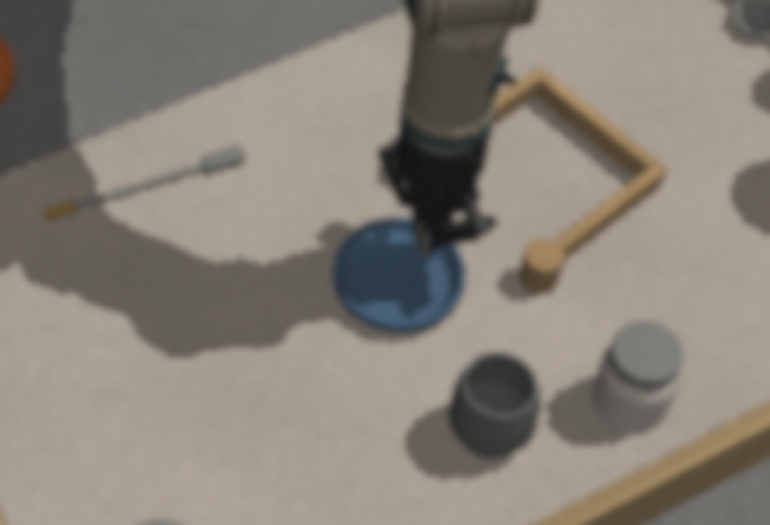

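```bash
python3 - <<'E'
from g import *
d=np.load("top4.npz");cv2.imwrite("pics/t4.png",cv2.resize(d["image"][110:230,190:350],None,fx=5,fy=5,interpolation=cv2.INTER_CUBIC)[:,:,::-1])
E
```

```text
(no output)
```

View pics/t4.png

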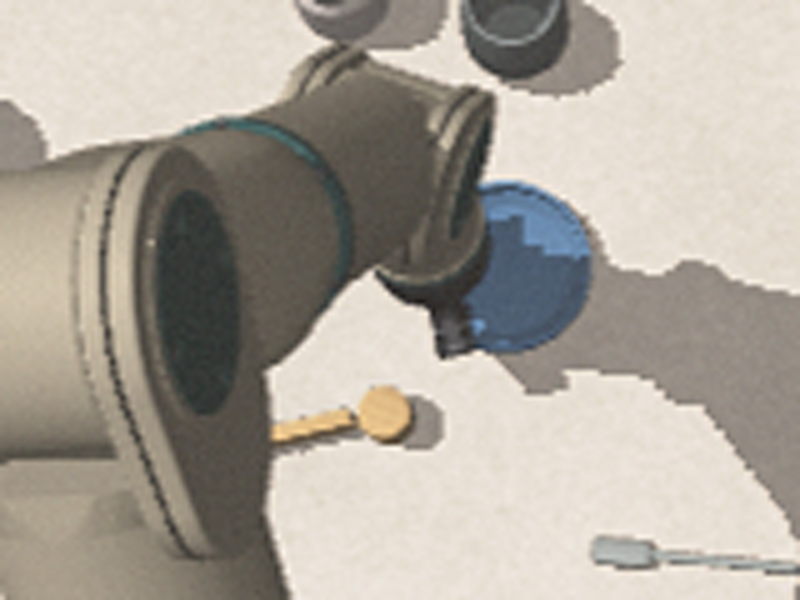

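```bash
python3 - <<'E'
from g import *
for k,x in(("4",292.5),("4",296)):
    d=np.load(f"top{k}.npz")
    h=cv2.cvtColor(d["image"],cv2.COLOR_RGB2HSV);m=cv2.inRange(h,(95,80,40),(125,255,255));m[:,340:]=0
    c=max(cv2.findContours(m,cv2.RETR_EXTERNAL,cv2.CHAIN_APPROX_NONE)[0],key=cv2.contourArea).reshape(-1,2)
    c=c[c[:,0]>x]
    b=(plane(d,c,20)[:,:2]-Oc["top"])@B.T
    for r in(54.5,55):
        f=least_squares(lambda q:np.linalg.norm(b-q,axis=1)-r,[-95,0],loss="soft_l1");print(x,len(c),f.x,np.abs(f.fun).mean())
E
```

```text
292.5 71 [-91.02403321 -21.07623472] 5.9623990127945055
292.5 71 [-90.44004456 -21.2647674 ] 5.996148993701491
296 48 [-92.89235679 -19.99524199] 4.5555803809569255
296 48 [-92.32958338 -20.22156433] 4.57433700755484
```

```bash
python3 - <<'E'
from g import *
d=np.load("top4.npz");h=cv2.cvtColor(d["image"],cv2.COLOR_RGB2HSV)
print(h[165,290:312].tolist())
m=cv2.inRange(h,(95,80,10),(125,255,255));m[:,340:]=0;m[:,:283]=0
m=cv2.morphologyEx(m,cv2.MORPH_CLOSE,np.ones((3,3),np.uint8))
c=max(cv2.findContours(m,cv2.RETR_EXTERNAL,cv2.CHAIN_APPROX_NONE)[0],key=cv2.contourArea).reshape(-1,2)
for x in(293,296):
    q0=c[c[:,0]>x];b=(plane(d,q0,20)[:,:2]-Oc["top"])@B.T
    f=least_squares(lambda q:np.linalg.norm(b-q,axis=1)-54.5,[-95,0],loss="soft_l1");print(x,len(q0),f.x,np.abs(f.fun).mean())
v=d["image"].copy();cv2.drawContours(v,[c.reshape(-1,1,2)],-1,(255,0,0),1);cv2.imwrite("pics/t4m.png",cv2.resize(v[130:200,260:330],None,fx=8,fy=8,interpolation=0)[:,:,::-1])
E
```

```text
[[107, 78, 114], [105, 84, 109], [105, 77, 113], [105, 76, 114], [106, 80, 111], [105, 81, 110], [107, 80, 112], [106, 74, 110], [106, 76, 110], [107, 77, 112], [104, 76, 111], [106, 81, 110], [109, 74, 117], [108, 80, 109], [108, 70, 105], [107, 74, 103], [107, 84, 109], [107, 60, 111], [10, 7, 114], [11, 27, 149], [11, 27, 150], [12, 29, 150]]
293 49 [-94.27142603 -10.65216807] 4.470648553871059
296 43 [-94.7970631  -13.93196557] 4.171878017009197
```

View pics/t4m.png

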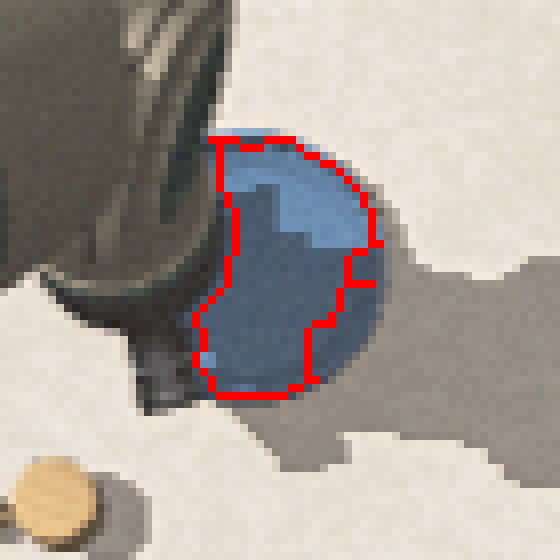

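Saturation is lower in shadow, so I'll lower the threshold to 50.

```bash
cat >> g.py <<'E'
def topfit(d,cols,x0,r=54.5):
    h=cv2.cvtColor(d["image"],cv2.COLOR_RGB2HSV);m=cv2.inRange(h,(95,45,10),(125,255,255));m[:,350:]=0;m[:,:cols]=0
    m=cv2.morphologyEx(m,cv2.MORPH_CLOSE,np.ones((3,3),np.uint8))
    c=max(cv2.findContours(m,cv2.RETR_EXTERNAL,cv2.CHAIN_APPROX_NONE)[0],key=cv2.contourArea).reshape(-1,2)
    c=c[c[:,0]>cols+2];b=(plane(d,c,20)[:,:2]-Oc["top"])@B.T
    f=least_squares(lambda q:np.linalg.norm(b-q,axis=1)-r,x0,loss="soft_l1")
    return np.round(f.x,1),len(c),np.abs(f.fun).mean()
E
python3 - <<'E'
from g import *
print(topfit(np.load("top0.npz"),345,[-265,9]),topfit(np.load("top0.npz"),300,[-265,9]))
d=np.load("top4.npz")
for c in(288,292,296):print(topfit(d,c,[-95,0],55.5))
E
```

```text
(array([-249.7,    4.8]), 30, np.float64(5.667405294426788)) (array([-260.5,    8.1]), 95, np.float64(4.450464150435041))
(array([-99.8,  -3.5]), 48, np.float64(1.045157038872855))
(array([-99.7,  -3.3]), 40, np.float64(0.9466322645072218))
(array([-99.6,  -3.5]), 32, np.float64(0.8233193802439394))
```

```bash
python3 -m jog '5 -1 0 0 0 0 -1; 10 -2 0 0 0 0 -1; 16 -3 0 0 0 0 -1; 22 -3 0 0 0 0 -1; 28 -3 0 0 0 0 -1; 34 -3 0 0 0 0 -1; 40 -3 0 0 0 0 -1; 40 -3 0 0 0 0 -1'
python3 - <<'E'
from g import *
s=ctrl.read_state();print(s['eef_pos'],tobay(s['eef_pos']),s['force'])
d=ctrl.get_image("scene");print(saucer(d,"scene",54.5,5))
d=ctrl.get_image("top");np.savez("top5.npz",**d)
for c in(278,282,286):print(topfit(d,c,[-60,0],55.5))
cv2.imwrite("pics/t5.png",cv2.resize(d["image"][110:230,190:350],None,fx=5,fy=5,interpolation=cv2.INTER_CUBIC)[:,:,::-1])
E
```

```text
clock: 7.3
eef_pos: [546.3, 18.7, 16.7]
tool_rot: [-3.141, -0.001, 1.782]
force: [-0.7, 0.3, 0.3]
width: -0.2
[546.30249269  18.73991554  16.72955416] [-17.74643119   7.78141689] [-0.65973275  0.28640937  0.33677586]
[(array([-59.8,   2.1]), np.int64(49), 0.84)]
(array([-59.9,  -0.1]), 45, np.float64(0.9669731300437316))
(array([-59.8,  -0.2]), 37, np.float64(0.8412298899641104))
(array([-59.7,  -0.4]), 29, np.float64(0.7233464152320395))
```

View pics/t5.png

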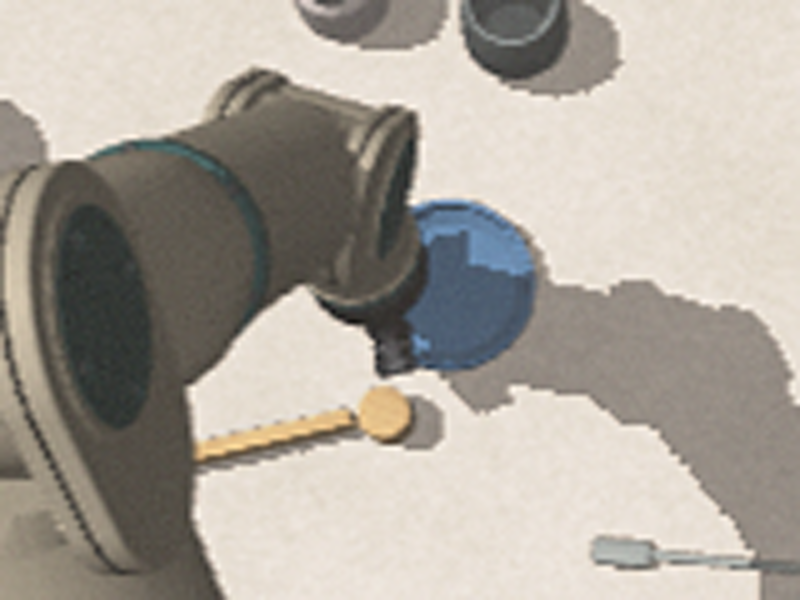

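```bash
python3 -m jog '6 1 0 0 0 0 -1; 12 2 0 0 0 0 -1; 18 2.5 0 0 0 0 -1; 24 2.5 0 0 0 0 -1; 30 2.5 0 0 0 0 -1; 36 2.5 0 0 0 0 -1; 42 2.5 0 0 0 0 -1; 42 2.5 0 0 0 0 -1'
python3 - <<'E'
from g import *
s=ctrl.read_state();print(s['eef_pos'],tobay(s['eef_pos']),s['force'])
d=ctrl.get_image("scene");print(saucer(d,"scene",54.5,5),saucer(d,"scene",54.5,-15))
cv2.imwrite("pics/s6.png",cv2.resize(d["image"][130:280,290:460],None,fx=3.9,fy=3.9,interpolation=cv2.INTER_CUBIC)[:,:,::-1])
d=ctrl.get_image("top");np.savez("top6.npz",**d)
for c in(268,272,276):print(topfit(d,c,[-20,0],55.5))
E
```

```text
clock: 8.4
eef_pos: [540.0, 60.3, 16.7]
tool_rot: [-3.141, -0.001, 1.782]
force: [0.0, -1.0, 0.8]
width: -0.2
[540.01276087  60.27872966  16.73588743] [24.20317312  5.46514626] [ 0.04759165 -0.99235177  0.79720135]
[(array([-17.9,   0.9]), np.int64(45), 0.88)] [(array([-17.9,   0.4]), np.int64(38), 0.79)]
(array([-17.8,  -1.7]), 40, np.float64(0.885477370518502))
(array([-17.7,  -2. ]), 32, np.float64(0.8347792600966399))
(array([-17.6,  -2.2]), 24, np.float64(0.8551745510987674))
```

View pics/s6.png

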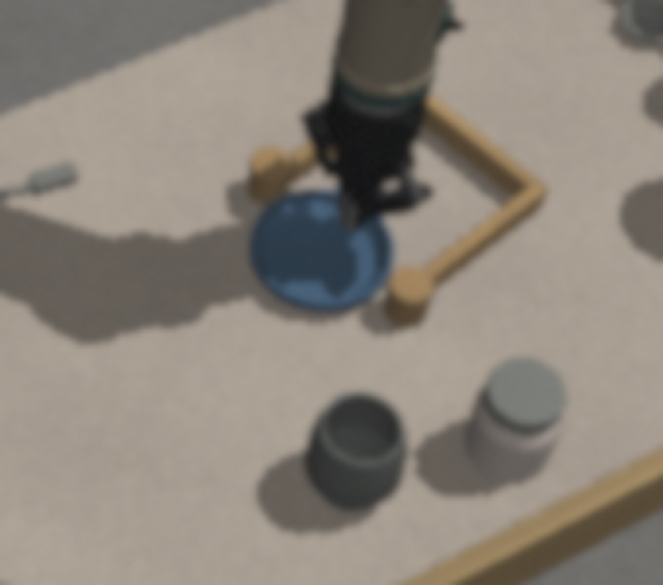

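The saucer is flat in the gap mouth at x≈-18, y≈-0.5, between the posts. I'll continue slowly.

```bash
python3 -m jog '4 -0.5 0 0 0 0 -1; 8 -0.5 0 0 0 0 -1; 12 -0.5 0 0 0 0 -1; 16 -0.5 0 0 0 0 -1; 20 -0.5 0 0 0 0 -1; 24 -0.5 0 0 0 0 -1; 28 -0.5 0 0 0 0 -1; 28 -0.5 0 0 0 0 -1'
python3 - <<'E'
from g import *
s=ctrl.read_state();print(s['eef_pos'],tobay(s['eef_pos']),s['force'])
d=ctrl.get_image("scene");print(saucer(d,"scene",54.5,5),saucer(d,"scene",54.5,-15))
cv2.imwrite("pics/s7.png",cv2.resize(d["image"][130:280,290:460],None,fx=3.9,fy=3.9,interpolation=cv2.INTER_CUBIC)[:,:,::-1])
E
```

```text
clock: 9.5
eef_pos: [533.7, 87.3, 16.7]
tool_rot: [-3.141, -0.001, 1.781]
force: [1.3, 1.8, -0.0]
width: -0.1
[533.74124924  87.30097331  16.74075325] [51.93733803  6.09241843] [ 1.29370095  1.82534409 -0.01053551]
[(array([9.8, 0.8]), np.int64(46), 1.34)] [(array([9.8, 0.3]), np.int64(37), 0.91)]
```

View pics/s7.png

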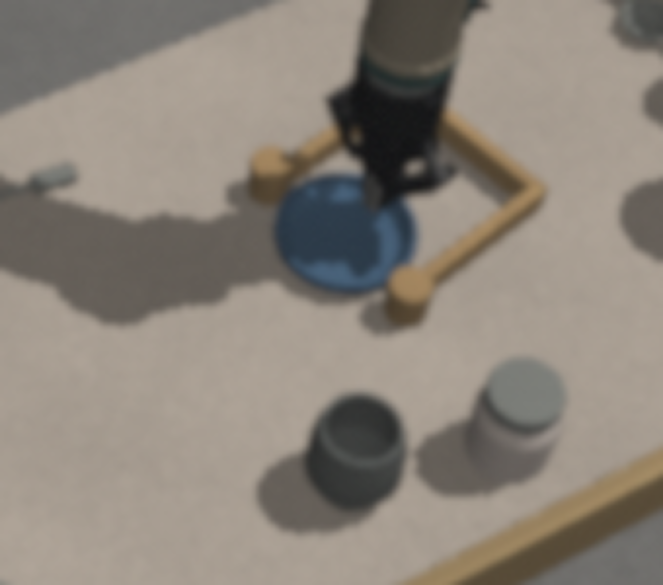

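Centred in the gap at (9.8, 0.5), with low forces. Moving on toward the back.

```bash
python3 -m jog '6 0 0 0 0 0 -1; 14 0 0 0 0 0 -1; 23 0 0 0 0 0 -1; 32 0 0 0 0 0 -1; 41 0 0 0 0 0 -1; 50 0 0 0 0 0 -1; 59 0 0 0 0 0 -1; 66 0 0 0 0 0 -1'
python3 -m jog '3 0 0 0 0 0 -1; 6 0 0 0 0 0 -1; 9 0 0 0 0 0 -1; 9 0 0 0 0 0 -1'
python3 - <<'E'
from g import *
s=ctrl.read_state();print(s['eef_pos'],tobay(s['eef_pos']),s['force'])
d=ctrl.get_image("scene");print(saucer(d,"scene",54.5,5),saucer(d,"scene",54.5,-15))
cv2.imwrite("pics/s8.png",cv2.resize(d["image"][130:280,290:460],None,fx=3.9,fy=3.9,interpolation=cv2.INTER_CUBIC)[:,:,::-1])
E
```

```text
clock: 10.55
eef_pos: [520.1, 151.9, 16.8]
tool_rot: [3.142, -0.0, 1.781]
force: [1.2, -0.3, -0.1]
width: 0.1
clock: 11.05
eef_pos: [518.3, 160.2, 16.8]
tool_rot: [-3.142, -0.0, 1.781]
force: [-0.5, -0.3, -0.4]
width: 0.1
[518.26205207 160.2319654   16.79916677] [126.4945355    6.36863009] [-0.46109935 -0.31298024 -0.44857633]
[(array([83.9,  0.5]), np.int64(46), 0.93)] [(array([83.9,  0.2]), np.int64(38), 0.82)]
```

View pics/s8.png

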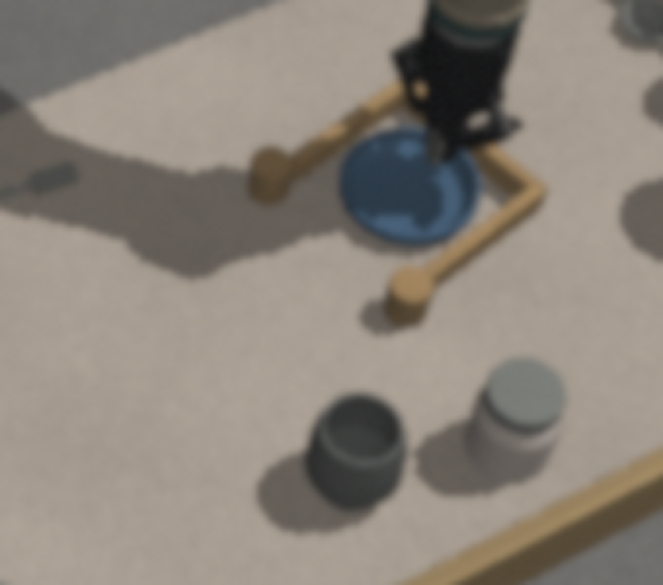

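```bash
python3 -m jog '1 0 0 0 0 0 -1; 2 0 0 0 0 0 -1; 3 0 0 0 0 0 -1; 4 0 0 0 0 0 -1; 5 0 0 0 0 0 -1; 5 0 0 0 0 0 -1'
python3 -m jog '0.5 0 0 0 0 0 -1; 1 0 0 0 0 0 -1; 1 0 0 0 0 0 -1'
python3 -m jog '0.5 0 0 0 0 0 -1; 1 0 0 0 0 0 -1; 1 0 0 0 0 0 -1'
```

```text
clock: 11.85
eef_pos: [517.2, 165.1, 16.8]
tool_rot: [-3.141, -0.0, 1.781]
force: [0.9, 0.5, -0.7]
width: 0.1
clock: 12.22
eef_pos: [517.1, 165.8, 16.8]
tool_rot: [-3.142, -0.0, 1.781]
force: [-0.6, -1.0, -0.3]
width: -0.0
clock: 12.6
eef_pos: [516.9, 166.9, 16.8]
tool_rot: [-3.142, -0.0, 1.781]
force: [0.1, -0.6, 0.0]
width: 0.4
```

```bash
python3 -m jog '0.5 0 0 0 0 0 -1; 1 0 0 0 0 0 -1; 1 0 0 0 0 0 -1'
python3 -c "
from g import *
d=ctrl.get_image('scene');print(saucer(d,'scene',54.5,5),tobay(ctrl.read_state()['eef_pos']))"
```

```text
clock: 12.98
eef_pos: [516.7, 167.4, 16.8]
tool_rot: [3.142, 0.0, 1.78]
force: [0.3, -1.9, 0.0]
width: -0.1
[(array([90.9,  0.7]), np.int64(45), 1.1)] [133.73247896   6.3711689 ]
```

```bash
python3 -m jog '0.5 0 0 0 0 0 -1; 1 0 0 0 0 0 -1; 1 0 0 0 0 0 -1'
```

```text
clock: 13.4
eef_pos: [516.8, 167.6, 16.8]
tool_rot: [3.141, 0.001, 1.78]
force: [1.5, -5.3, 1.0]
width: -0.2
```

Force in y of -5.3 N means it is resting against the rail. I'll back off inside the hollow, then lift out.

```bash
python3 -m jog '-2 0 0 0 0 0 -1; -6 0 0 0 0 0 -1; -14 0 0 0 0 0 -1; -20 0 0 0 0 0 -1; -20 0 -8 0 0 0 -1; -20 0 -25 0 0 0 -1; -20 0 -60 0 0 0 -1; -20 0 -110 0 0 0 -1'
python3 -m jog '-50 0 -40 0 0 0 -1; -100 0 -70 0 0 0 -1; -150 0 -100 0 0 0 -1; -200 0 -100 0 0 0 -1; -250 0 -100 0 0 0 -1; -300 0 -100 0 0 0 -1; -300 0 -100 0 0 0 -1'
python3 - <<'E'
from g import *
print(ctrl.read_state()['force'])
d=ctrl.get_image("scene");print(saucer(d,"scene"),saucer(d,"scene",54.5,5))
cv2.imwrite("pics/s9.png",d["image"][:,:,::-1])
d=ctrl.get_image("top");cv2.imwrite("pics/t9.png",d["image"][:,:,::-1]);np.savez("top9.npz",**d);print(saucer(d,"top"),saucer(d,"top",54.5,5))
E
```

```text
clock: 14.4
eef_pos: [519.8, 149.5, 128.2]
tool_rot: [-3.14, -0.0, 1.781]
force: [0.1, 0.7, -0.2]
width: -0.0
clock: 15.28
eef_pos: [582.8, -150.0, 228.4]
tool_rot: [3.141, 0.004, 1.773]
force: [-0.6, 1.4, 0.3]
width: 0.1
[-0.62649874  1.37601095  0.34664286]
[(array([90.84331509,  0.90795672]), np.float64(54.64102864559003))] [(array([90.2, -0.1]), np.int64(46), 0.92)]
[] []
```

View pics/s9.png

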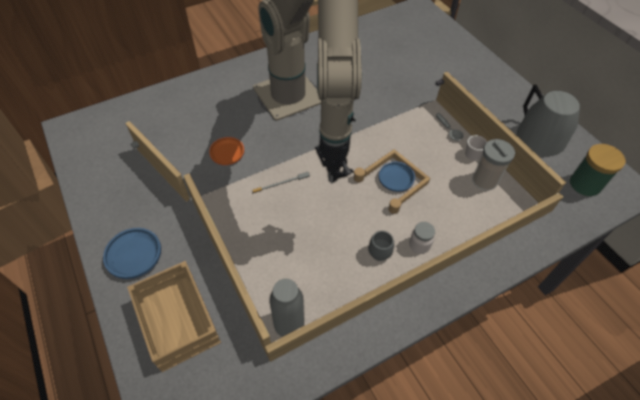

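View pics/t9.png

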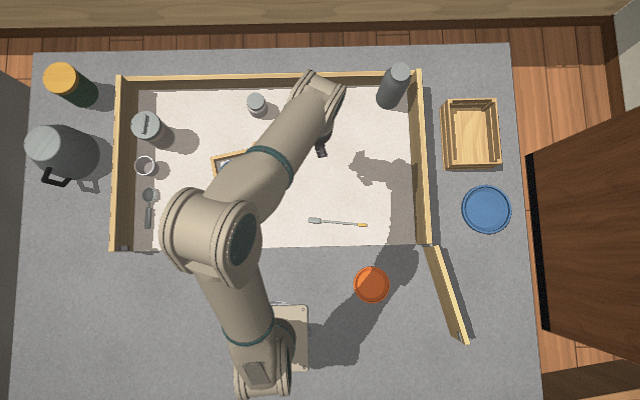

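The saucer lies flat in the bay at scene pixel (396,177), measured at x≈90.5, y≈0.5. The bystanders look unmoved and the hand is clear. Handing in.

```bash
python3 -c "
from cell import ctrl
print(ctrl.finish_job())"
```

```text
the job is handed in; nothing more can be done
None
```

The saucer is in its bay, flat against the back rail, and I handed the job in at about 15.4 s; no verdict is reported. I slid the smaller blue saucer by its front inner rim with the shut fingertips, through the gap and on until contact showed (about 5 N). Then I backed off inside the hollow, lifted out and withdrew.

**In the gap:** I stopped with the saucer at bay x = +9.8 mm, y ≈ +0.5 mm, touching neither post hard (about 2 N).

**At the end:** the scene camera put it at bay x ≈ 90–91 mm, y ≈ 0–1 mm, which is against the rail. By eye it lay flat and the bystanders in view had not moved; I did not measure either.

**Checks that failed or disagreed:**
- **Top camera, final check:** the arm hid the bay and the mate, so the final position rests on the scene camera alone.
- **The two cameras:** they differed by 1–3 mm in y along the way.
- **Finger position:** the tool reading sat about 6 mm in y from the measured saucer centre at the end. I steered by the saucer's measured position instead.

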